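# Jack up the lens edger's side and hold it on the pump handle

### The arm

A 6-joint arm with a two-finger parallel gripper is mounted at the origin on the work surface. World frame = base frame: x ahead of the robot, y to its left, z up, the work surface at z = 0. Lengths are in m, angles in degrees, forces in N, time in s.
With the tool pointing down it reaches from about 0.25 to 0.725 m from the base axis. Payload 9.7 kg.
Tool frame: the origin (TCP) lies at the very end of the fingers, on their centre line; the grasp point (between the pads) lies 19 mm behind it (bot.grip_depth is the distance from the TCP to the grasp point, in m); z points along the fingers, y is the direction in which the jaws open and shut (so a half turn about z gives the same grasp; the last joint's range is limited). The gripper opens to 85 mm and grips with 20 to 120 N. Pads are 22 mm wide; open, the fingers measure 114 mm over their backs; the gripper's body (76 mm by 85 mm) begins 54 mm behind the grasp point. The pads swing forward as they close: fully open they stand 13 mm farther back than shut.
Start: joints at [-68.411, 4.979, 10.078, 95.1, 0, 90], TCP at [0.202, -0.511, 0.231] pointing down, gripper open.
Joint ranges: [-179.16, 179.16], [-48.56, 103.87], [-65.8, 70.77], [-126.05, 130.52], [-82.76, 87.17], [-180, 180]. Speed limits (degrees/s): [127.2, 127.2, 147.25, 180, 180, 180].

### API

Orientations are given as [roll, pitch, yaw] about the fixed x, y, z axes, in that order (R = Rz(yaw) Ry(pitch) Rx(roll)).
In Python, from workcell import telemetry, optics, order, bot gives the robot as it stands. The module is installed in compiled form; this text tells all that it offers.
- The arm moves only by the shell command python3 -m inch 'ROWS' [FORCE]. ROWS is JSON, a list of rows, each a list of 7 numbers: the shift along the tool's x, y, z in m, then the turn, a rotation vector about the tool's x, y, z in rad, then the closure, from 0 (fully open) to 1 (shut). In form: [[tx, ty, tz, rx, ry, rz, grip], ...]. A call has 1 to 12 rows; each row is the pose to reach, as a shift and turn from the pose commanded when the call began, along the tool's axes at that moment; what a row does not reach only later rows make up. A row lasts 1/12 s, in which the tool goes at most 41.7 mm and 7.16 degrees, less where a joint would pass 70% of its speed; a pose out of reach is approached as far as the arm can. A call with a gripper value outside its range is refused whole. The fingers move at their own pace and stop on an object; FORCE is the grip in N (left out, the last holds). Time passes only in rows, so rows that repeat a pose let the fingers close. It gives the time, the measured TCP pose, the force and the opening at its end, in the units of the state.
- telemetry.get_obs(): the state, without advancing time (a new reading comes with each control period).
- optics.camera(name): name is "scene" or "top"; returns (picture, depth): 420x560x3 uint8, red, green, blue; 420x560 float32, m along the optical axis (not along the pixel's ray), 0 where there is no reading.
- optics.camera_info(name): a dict with "camera_matrix" (3x3 intrinsics, pixels), "xyz" and "attitude" of the camera in the world. Camera axes: x right, y down, z forward; pixel columns grow to the right and rows downward; lengths in m; the calibration is good to about 2 mm. A picture is of the moment at which its call begins. camera_info takes no time and is no camera call.
- order.job_done(): hands the job in, once; it reports no verdict.
The state is a dict: "time": time; "q": joint angles; "qd": joint speeds; "joint_efforts": joint torques, N m; "ee_pos": TCP position; "tcp_rot": TCP orientation; "wrist_force": force on the tool from outside, world axes, zero at the start; "torque": the same for the moment, N m; "opening": finger opening in m.
Only numpy, scipy, OpenCV 4.12 (cv2) and the standard library are available. Lean on these libraries where they do the work, as an engineer would, in place of code of your own. Each camera call takes 0.05 s, during which the arm holds its last target. There are 200 camera calls.

### The job

The lens edger on the bench needs a new rubber damper under its near side: stand the small pump jack flat on the bench with its saddle squarely under the ringed lift point of the edger's side bracket, then work the jack's handle up and down until the edger's near feet are at least 10 mm clear of the bench. Finish holding: on the last down stroke keep the handle pressed right down and stay there, with the jack alone carrying the edger, so that a colleague can slip the damper in. Do not push or lift the edger by hand, and leave the damper and the spanner where they lie.

Things in the scene. Friction and masses are not known exactly. Their poses are not given: they have to be found in the camera images.
- lift_point (a point): Underside centre of the edger's lift pad: a 42 mm rubber disc, 84 mm above the bench at the start, under a flat dark steel bracket (70 mm wide, top at 100 mm) on the edger's side. A raised 32 mm ring on the bracket's top marks it. It lies 41 mm out from the side wall, 23 mm in from the bracket's outer edge. Axes: x along the side wall, y straight out from it to the free bench, z up.
- near_foot (a point): Underside centre of one of the two near feet (black rubber, 40 mm in diameter) of the white lens edger (400 x 400 x 270 mm, about 16 kg), on the bracket's side; on the bench (height 0) at the start. Its height is the clearance won: about 0.86 mm per mm at the lift pad. The edger tips about its two far feet. Its side wall begins 22 mm above the bench: the jack's sole plate passes below it.
- jack_grip (a point): Grasp place: centre of the loose jack's aluminium pump block, 78 mm long (x), 46 wide (y), top at 56 mm; this point is 36 mm above the bench. Axes: x points to the rear like the handle, -x to the saddle. The jack weighs about 1 kg; its steel sole plate, 64 wide and 8 thick, reaches 102 mm ahead of this point and 118 mm behind. A 48 mm round cylinder with the saddle stands ahead of the block.
- jack_saddle (a point): Centre of the top face of the jack's saddle, a round steel head 38 mm in diameter on the ram, 72 mm ahead (-x) of jack_grip. 79 mm above the bench with the ram down, as at the start (5 mm below the lift pad). The ram rises up to 28 mm.
- handle_grip (a point): Middle of the pump handle's black rubber grip, on its axis (24 mm in diameter, 40 mm to either side of this point; the bar ahead of it is 16 mm). It is 150 mm from the handle's pin; the pin is 40 mm behind (+x) jack_grip, 40 mm above the bench, its axis across the jack. Its x axis points along the bar to the free end.
- jack_handle (a joint): Pump handle, rad: 0 raised (bar 0.58 rad above level, as at the start), 0.55 right down (0.03 rad above level). A light spring lifts it back to 0 when let go. Each full down stroke raises the ram 4 to 6 mm; a check valve keeps the ram up on the return. Pushing the grip down takes 8 to 14 N free, 12 to 20 N loaded.
- damper: Bystander: loose black rubber disc 54 mm in diameter, 8 mm thick, on the bench beside the edger. Origin: centre of its underside.
- spanner: Bystander: steel spanner 150 mm long, lying on the bench on the far side of the bracket.

How it is judged (in metres and radians):
On the way, in this order (a step that is already met when the one before it is completed fails the run):
1. the jack stands flat on the bench with its saddle under the marked lift point, the edger still on its feet (horizontal distance between jack_saddle and lift_point below 0.01 m and angle between jack_grip's own z axis and vertical below 0.03 rad and height (world z) of jack_grip below 0.039 m and height (world z) of near_foot below 0.001 m), for 0.3 s.
2. pumped up, the saddle bears on the lift pad and the near feet leave the bench (contact force between jack and edger above 30 N and height (world z) of near_foot above 0.002 m and contact force between each of the arm, the fingers and edger below 1 N), for 0.2 s.
At the end, for the whole second after the job is handed in: The fingers still press the handle right down (joint above 0.47 of 0.55 rad, over 2 N), the near feet are at least 10 mm up, the jack alone carries the edger (over 30 N, no robot touch on it), the saddle is within 15 mm of the lift point and the jack is flat within 0.04 rad (height (world z) of near_foot above 0.01 m and horizontal distance between jack_saddle and lift_point below 0.015 m and angle between jack_grip's own z axis and vertical below 0.04 rad and contact force between jack and edger above 30 N and value of joint jack_handle above 0.47 rad and contact force between the fingers and jack_handle above 2 N and contact force between each of the arm, the fingers and edger below 1 N); the arm keeps its last pose, push and grip.
It fails at once if the robot pushes or lifts the edger (more than 5 N) (contact force between any of the arm, the fingers and edger above 5 N).
It fails at once if the edger is raised with the saddle off the lift point (more than 15 mm) (height (world z) of near_foot above 0.002 m and horizontal distance between jack_saddle and lift_point above 0.015 m).
It fails at once if the damper or the spanner is moved (more than 15 mm) (distance of any of damper, spanner from where it was at the start of the episode above 0.015 m).
It also fails if it takes over 67 s, if anything falls off the work surface, if the arm or the gripper's body presses on something with over 40 N, if the wrist force passes 120 N, or if a joint passes its speed limit or range.

## Working session

There is one attempt and no reset: what is moved stays moved. The work goes in short steps, Python scripts to look and compute and a shell command to move; the robot and the scene stay as the last step left them, time stands still between calls to the robot, and variables do not carry over. Pictures are saved under pics/ and viewed, about 8 in all and at most 12, crops included, and the job is handed in when it is done.

```bash
mkdir -p pics; cat > h.py <<'E'
import numpy as np, cv2
from scipy.spatial.transform import Rotation as R
from workcell import telemetry, optics, order, bot
def cam(n):
    p,d=optics.camera(n); i=optics.camera_info(n); return p,d,i
def rot(i):
    a=np.array(i["attitude"],float)
    if a.shape==(3,3): return a
    return R.from_euler('xyz',a,degrees=True).as_matrix()
def ray(i,u,v,z):
    K=np.array(i["camera_matrix"]); r=rot(i)@np.linalg.solve(K,[u,v,1.]); o=np.array(i["xyz"]); return o+r*(z-o[2])/r[2]
def cloud(i,d):
    K=np.array(i["camera_matrix"]); h,w=d.shape; u,v=np.meshgrid(np.arange(w),np.arange(h))
    P=np.stack([(u-K[0,2])/K[0,0]*d,(v-K[1,2])/K[1,1]*d,d],-1)
    return P@rot(i).T+np.array(i["xyz"])
def save(n,p): cv2.imwrite("pics/"+n,p[...,::-1])
E
python3 - <<'E'
from h import *
ims=[]
for n in("scene","top"):
    p,d,i=cam(n); print(n,i); np.savez(n+"0.npz",p=p,d=d); save(n+"0.png",p)
print(telemetry.get_obs())
E
```

```text
scene {'camera_matrix': array([[461.27606133,   0.        , 274.52601605],
       [  0.        , 461.27606133, 205.98806126],
       [  0.        ,   0.        ,   1.        ]]), 'xyz': array([1.21454488, 0.44514425, 0.69897659]), 'attitude': array([-127.18485062,   -0.48569598,  125.29121754])}
top {'camera_matrix': array([[478.2960601 ,   0.        , 271.97007963],
       [  0.        , 478.2960601 , 211.88767984],
       [  0.        ,   0.        ,   1.        ]]), 'xyz': array([ 0.33929849, -0.01266199,  1.1671346 ]), 'attitude': array([-168.98434901,   -0.92481661,  -89.27307859])}
{'time': 0.1, 'q': array([-6.84116555e+01,  5.01033876e+00,  1.00387187e+01,  9.50991435e+01,
       -3.00571973e-04,  9.00028816e+01]), 'qd': array([-0.06279861, -0.03496261,  0.03406232,  0.09834779,  0.06988162,
        0.03223995]), 'joint_efforts': array([-7.57263342e-05, -5.21565378e+01,  4.65651512e+01,  1.60202599e-02,
       -2.64557076e-05,  1.86196615e-06]), 'ee_pos': array([ 0.202289  , -0.51123157,  0.23062856]), 'tcp_rot': array([-1.79929236e+02,  3.04130687e-04,  2.15854633e+01]), 'wrist_force': array([-0.01471793,  0.55772123, -0.55383846]), 'torque': array([ 0.0261284 , -0.02994608, -0.00708009]), 'opening': 0.08553666797057924}
```

View pics/scene0.png

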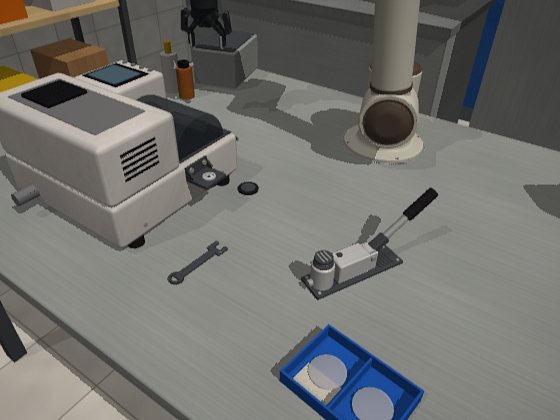

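View pics/top0.png

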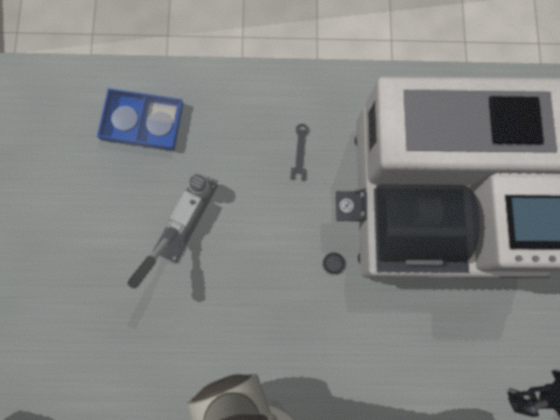

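The scene shows the jack at (350,262) with its handle to (425,200), and the bracket ring at (208,176). The top view shows the saddle at (199,183), block at (186,209), grip at (142,271), ring at (347,205), damper at (334,263) and spanner at (300,150).

```bash
python3 - <<'E'
from h import *
for n in("top","scene"):
    z=np.load(n+"0.npz"); i=optics.camera_info(n); C=cloud(i,z['d']); p=z['p'].astype(int)
    X,Y,Z=C[...,0],C[...,1],C[...,2]
    print(n,'bench z',np.median(Z[230:250,60:100]) if n=="top" else np.median(Z[320:340,180:220]))
    J=(X>.2)&(X<.62)&(Y>.05)&(Y<.42)&(p.max(-1)-p.min(-1)<60)
    def m(name,M):
        P=C[M]
        if len(P)<5: print(name,len(P)); return
        r=cv2.minAreaRect((P[:,:2]*1000).astype(np.float32)); print(name,len(P),P.mean(0).round(4),'rect',np.round(r[0],1),np.round(r[1],1),round(r[2],1))
    m('block',J&(abs(Z-.056)<.006)&(p.mean(-1)>110))
    m('saddle',J&(abs(Z-.079)<.006)&(X>.4))
    m('sole',J&(abs(Z-.008)<.004))
    m('handle',J&(Z>.09))
    B=(X>.3)&(X<.55)&(Y<-.08)&(Y>-.22)&(abs(Z-.1)<.007)
    m('bracket',B)
    m('wall',(X>.2)&(X<.75)&(Y<-.1)&(Y>-.26)&(Z>.13)&(Z<.2))
z=np.load("top0.npz");p=z['p']
a=cv2.resize(p[165:295,120:240],None,fx=4.5,fy=4.5,interpolation=cv2.INTER_CUBIC)[:585]
b=cv2.resize(p[180:240,320:380],None,fx=4.,fy=4.,interpolation=cv2.INTER_CUBIC)
b=np.vstack([b,np.zeros((a.shape[0]-b.shape[0],b.shape[1],3),np.uint8)])
save("crop1.png",np.hstack([a,b]))
E
```

```text
top bench z 0.0015584047160495107
block 735 [0.5563 0.1815 0.0569] rect [560.  180.1] [ 46.6 109.9] 63.8
saddle 174 [0.5542 0.1799 0.0792] rect [548.1 188.6] [ 32.4 179.5] 61.0
sole 3891 [0.4153 0.2355 0.0058] rect [409.9 235. ] [369.9 419.9] 90.0
handle 489 [0.4127 0.2467 0.1282] rect [309.8 177. ] [321.1  92.9] 33.0
bracket 179 [ 0.5401 -0.1946  0.1012] rect [ 540.3 -195.9] [19.2 46.2] 0.2
wall 1689 [ 0.5536 -0.2481  0.1555] rect [ 580.  -244.7] [339.9  30.6] 0.8
scene bench z 0.0012094686816315203
block 684 [0.559  0.1832 0.0565] rect [560.6 178.3] [ 48.7 110.9] 64.1
saddle 193 [0.5446 0.1849 0.0793] rect [546. 188.] [ 33.2 184.9] 61.1
sole 1218 [0.4618 0.2226 0.0073] rect [410.1 235.2] [418.4 369.4] 0.0
handle 585 [0.4161 0.2453 0.1246] rect [310.9 174.5] [319.7  90.3] 33.3
bracket 96 [ 0.5395 -0.1936  0.1012] rect [ 539.7 -195.8] [47.3 20.5] 89.4
wall 2628 [ 0.6078 -0.2463  0.1619] rect [ 579.5 -245.3] [340.8  29.4] 0.0
```

View pics/crop1.png

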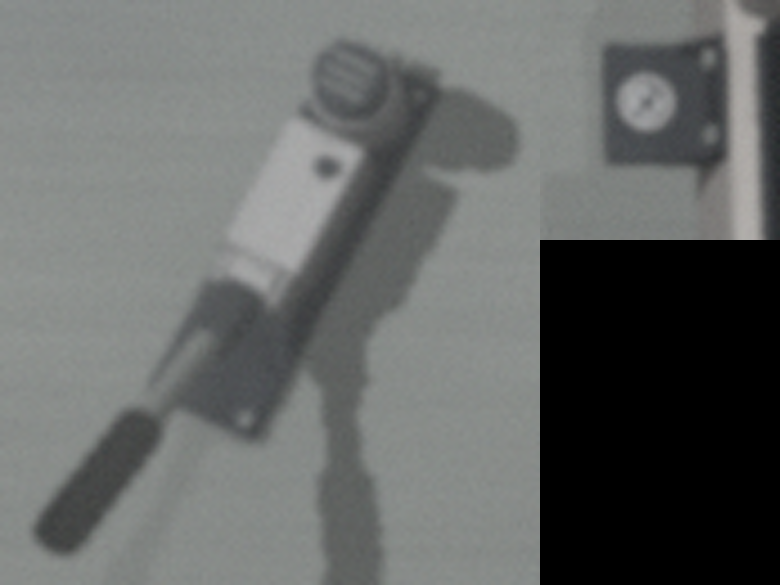

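```bash
cat >> h.py <<'E'
def rel(pos,yaw,n="",base=None):
    "row for tool-down pose; base=(pos,yaw) of commanded pose, else measured"
    o=telemetry.get_obs()
    p0,R0=(np.array(o['ee_pos']),R.from_euler('xyz',o['tcp_rot'],degrees=True)) if base is None else (np.array(base[0]),R.from_euler('xyz',[180,0,base[1]],degrees=True))
    R1=R.from_euler('xyz',[180,0,yaw],degrees=True)
    print(n,R0.inv().apply(np.array(pos)-p0).round(4),(R0.inv()*R1).as_rotvec().round(4))
E
python3 - <<'E'
from h import *
i=optics.camera_info("top")
for n,u,v,z in(("saddle",198.2,183.2,.079),("block",185.8,208.1,.056),("grip",141.8,272.1,.1222),("ring",346.5,205.25,.101),("damper",334,263,.008),("spanner",300,150,.004)):
    print(n,ray(i,u,v,z).round(4))
z=np.load("top0.npz"); C=cloud(i,z['d'])
for u,v in((198,183),(186,208),(142,272),(346,205),(334,263)): print(C[v-1:v+2,u-1:u+2].mean((0,1)).round(4))
# scene ring
s=optics.camera_info("scene"); print("ring scene",ray(s,208.5,176,.101).round(4),"saddle scene",ray(s,322,256,.079).round(4))
rel([.27,-.08,.25],90,"via")
rel([.5,.2,.2],154,"above",base=([.27,-.08,.25],90))
E
```

```text
saddle [0.617  0.1459 0.079 ]
block [0.5617 0.1759 0.056 ]
grip [0.4058 0.253  0.1222]
ring [ 0.5652 -0.1972  0.101 ]
damper [ 0.4414 -0.1805  0.008 ]
spanner [ 0.7275 -0.0978  0.004 ]
[0.6167 0.146  0.0818]
[0.5617 0.1752 0.0575]
[0.4051 0.2489 0.1364]
[ 0.5656 -0.1959  0.1019]
[ 0.4413 -0.1804  0.0088]
ring scene [ 0.5641 -0.1984  0.101 ] saddle scene [0.6217 0.1453 0.079 ]
via [ 0.2216 -0.3761 -0.0189] [-1.1000e-03 -7.0000e-04 -1.1941e+00]
above [0.28 0.23 0.05] [ 0.     0.    -1.117]
```

```bash
python3 -m inch '[[0.222,-0.376,-0.019,0,0,-1.194,0],[0.222,-0.376,-0.019,0,0,-1.194,0],[0.222,-0.376,-0.019,0,0,-1.194,0],[0.222,-0.376,-0.019,0,0,-1.194,0],[0.222,-0.376,-0.019,0,0,-1.194,0],[0.222,-0.376,-0.019,0,0,-1.194,0],[0.222,-0.376,-0.019,0,0,-1.194,0],[0.222,-0.376,-0.019,0,0,-1.194,0],[0.222,-0.376,-0.019,0,0,-1.194,0],[0.222,-0.376,-0.019,0,0,-1.194,0],[0.222,-0.376,-0.019,0,0,-1.194,0],[0.222,-0.376,-0.019,0,0,-1.194,0]]'
python3 - <<'E'
from h import *
print(telemetry.get_obs()['q'].round(1)); rel([.553,.1785,.15],153.5,"above")
E
```

```text
time: 1.1
ee_pos: [0.2706, -0.0769, 0.2506]
tcp_rot: [179.9, -0.0, 90.3]
wrist_force: [-0.4, -1.0, -0.7]
opening: 0.0853
[-1.590e+01 -3.070e+01 -1.690e+01  1.037e+02  1.000e-01  7.380e+01]
above [0.2537 0.2838 0.1011] [ 1.4000e-03  1.0000e-04 -1.1025e+00]
```

```bash
python3 -m inch '[[0.254,0.284,0.08,0,0,-1.1025,0],[0.254,0.284,0.08,0,0,-1.1025,0],[0.254,0.284,0.08,0,0,-1.1025,0],[0.254,0.284,0.08,0,0,-1.1025,0],[0.254,0.284,0.08,0,0,-1.1025,0],[0.254,0.284,0.08,0,0,-1.1025,0],[0.254,0.284,0.08,0,0,-1.1025,0],[0.254,0.284,0.08,0,0,-1.1025,0],[0.254,0.284,0.08,0,0,-1.1025,0],[0.254,0.284,0.08,0,0,-1.1025,0],[0.254,0.284,0.08,0,0,-1.1025,0],[0.254,0.284,0.08,0,0,-1.1025,0]]'
python3 - <<'E'
from h import *
p,d,i=cam("scene"); rel([.553,.1785,.022],153.5,"grasp")
save("s1.png",cv2.resize(p[100:310,230:470],None,fx=2.5,fy=2.5))
E
```

```text
time: 2.1
ee_pos: [0.5545, 0.1736, 0.1688]
tcp_rot: [-179.9, -0.1, 153.2]
wrist_force: [-0.1, -0.3, 0.0]
opening: 0.0852
grasp [0.0034 0.0044 0.1477] [-0.0012 -0.001  -0.0065]
```

View pics/s1.png

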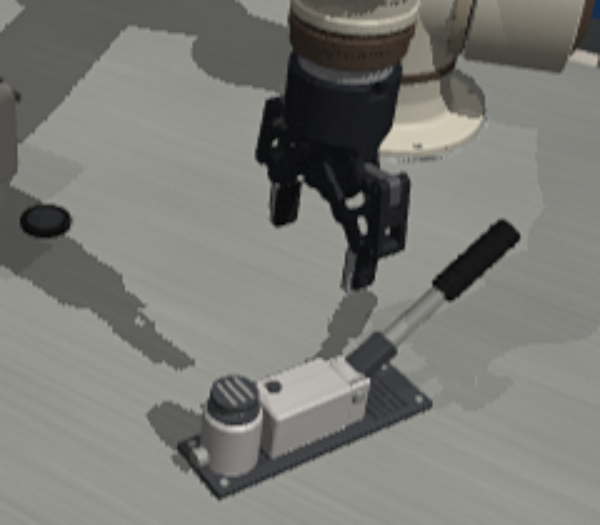

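```bash
python3 -m inch '[[0,0,0,0,0,0,0],[0,0,0.03,0,0,0,0],[0,0,0.06,0,0,0,0],[0,0,0.09,0,0,0,0],[0,0,0.11,0,0,0,0],[0,0,0.125,0,0,0,0],[0,0,0.135,0,0,0,0],[0,0,0.142,0,0,0,0],[0,0,0.148,0,0,0,0],[0,0,0.148,0,0,0,0]]'
python3 -m inch '[[0,0,0,0,0,0,0.3],[0,0,0,0,0,0,0.5],[0,0,0,0,0,0,1],[0,0,0,0,0,0,1],[0,0,0,0,0,0,1],[0,0,0,0,0,0,1],[0,0,0,0,0,0,1],[0,0,0,0,0,0,1],[0,0,0,0,0,0,1]]' 60
```

```text
time: 2.98
ee_pos: [0.5543, 0.1736, 0.0221]
tcp_rot: [-180.0, -0.0, 153.1]
wrist_force: [-0.7, 0.5, 0.3]
opening: 0.0854
time: 3.73
ee_pos: [0.5561, 0.1751, 0.0244]
tcp_rot: [179.8, 0.1, 153.2]
wrist_force: [2.5, 4.2, 5.0]
opening: 0.0451
```

```bash
python3 -m inch '[[0,0,-0.01,0,0,0,1],[0,0,-0.025,0,0,0,1],[0,0,-0.04,0,0,0,1],[0,0,-0.05,0,0,0,1],[0,0,-0.05,0,0,0,1],[0,0,-0.05,0,0,0,1]]' 80
python3 - <<'E'
from h import *
print(telemetry.get_obs()['q'].round(1)); rel([.565,-.02,.07],90,"stage")
E
```

```text
time: 4.23
ee_pos: [0.5544, 0.1739, 0.0721]
tcp_rot: [-180.0, -0.0, 153.2]
wrist_force: [0.1, 0.4, -9.7]
opening: 0.0449
[17.4  9.1 -3.  77.9 -0.  44.2]
stage [-0.0969 -0.1682  0.0021] [-2.0000e-04  0.0000e+00  1.1025e+00]
```

```bash
python3 -m inch '[[-0.008,-0.014,0,0,0,0.09,1],[-0.016,-0.028,0,0,0,0.19,1],[-0.026,-0.045,0,0,0,0.30,1],[-0.036,-0.062,0,0,0,0.41,1],[-0.046,-0.08,0,0,0,0.52,1],[-0.056,-0.097,0,0,0,0.63,1],[-0.066,-0.114,0,0,0,0.75,1],[-0.076,-0.132,0,0,0,0.86,1],[-0.085,-0.147,0,0,0,0.96,1],[-0.092,-0.16,0,0,0,1.05,1],[-0.097,-0.168,0,0,0,1.1025,1],[-0.097,-0.168,0,0,0,1.1025,1]]'
python3 -m inch '[[0,0,0.01,0,0,0,1],[0,0,0.02,0,0,0,1],[0,0,0.03,0,0,0,1],[0,0,0.038,0,0,0,1],[0,0,0.042,0,0,0,1],[0,0,0.042,0,0,0,1]]'
python3 - <<'E'
from h import *
for n in("top","scene"):
    p,d,i=cam(n); np.savez(n+"2.npz",p=p,d=d)
    if n=="top": a=cv2.resize(p[130:290,190:390],None,fx=3.5,fy=3.5,interpolation=cv2.INTER_CUBIC)
save("t2.png",a); print(telemetry.get_obs()['wrist_force'])
E
```

```text
time: 5.23
ee_pos: [0.5644, -0.0217, 0.0707]
tcp_rot: [-179.9, 0.0, 89.7]
wrist_force: [-0.2, -0.0, -9.9]
opening: 0.0446
time: 5.73
ee_pos: [0.5642, -0.0194, 0.0285]
tcp_rot: [-179.9, -0.0, 90.0]
wrist_force: [0.3, 0.3, -8.9]
opening: 0.0452
[ 0.86010861 -0.32387834 -9.51989711]
```

View pics/t2.png

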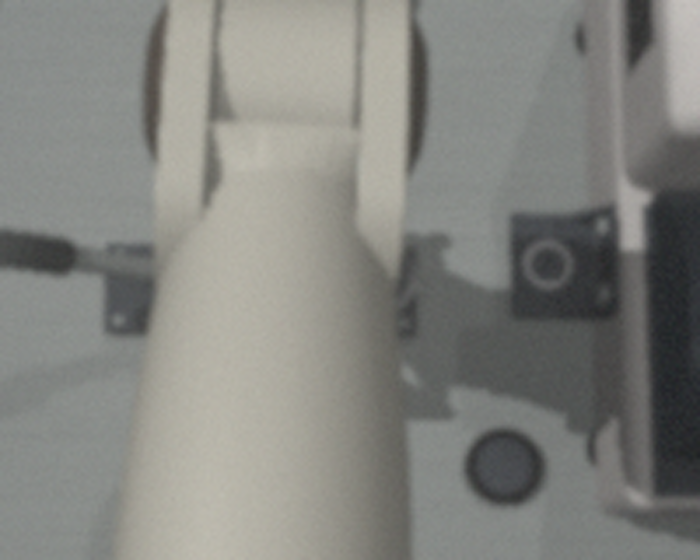

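```bash
python3 - <<'E'
from h import *
p=np.load("scene2.npz")['p']; save("s2.png",cv2.resize(p[110:290,150:400],None,fx=3.2,fy=3.2,interpolation=cv2.INTER_CUBIC))
E
```

```text
(no output)
```

View pics/s2.png

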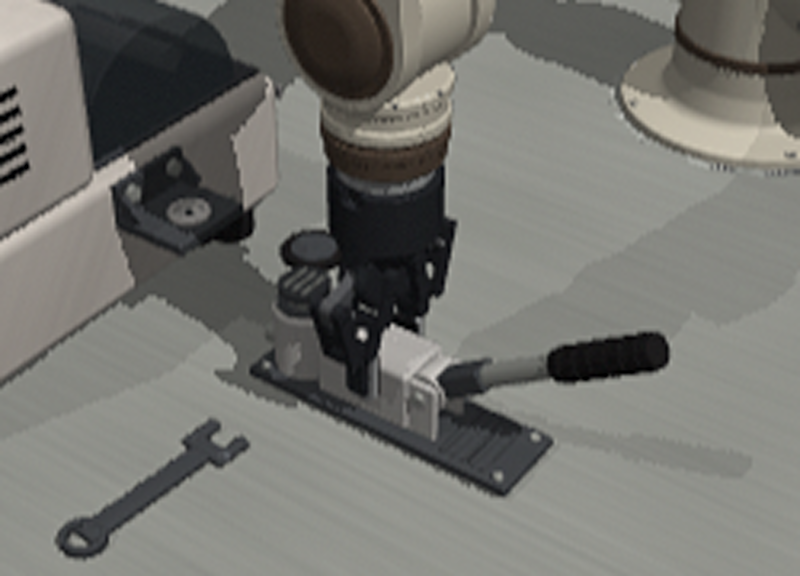

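```bash
python3 - <<'E'
from h import *
i=optics.camera_info("scene"); Z=np.load("scene2.npz"); C=cloud(i,Z['d']); p=Z['p']
f=lambda u,v:(u/3.2+150,v/3.2+110)
for n,u,v,z in(("saddle",304,284,.084),("solerearL",552,438,.012),("solerearR",505,494,.012),("solefrontR",252,370,.012),("griphandle",608,357,.127),("ring",188,210,.101)): print(n,ray(i,*f(u,v),z).round(4))
sub=(slice(190,212),slice(232,256)); Q=C[sub].reshape(-1,3)
S=Q[(abs(Q[:,2]-.084)<.004)]; print('saddle pts',len(S),S.min(0).round(4),S.max(0).round(4),S.mean(0).round(4))
m=(C[...,1]>-.13)&(C[...,1]<.15)&(C[...,0]>.5)&(C[...,0]<.63)&(C[...,2]>.006)&(C[...,2]<.017)
P=C[m]; r=cv2.minAreaRect((P[:,:2]*1000).astype(np.float32)); print('sole',len(P),P.mean(0).round(4),np.round(r[0],1),np.round(r[1],1),r[2], np.median(P[:,2]))
m=(abs(C[...,0]-.566)<.05)&(C[...,1]>-.25)&(C[...,1]<-.15)&(abs(C[...,2]-.101)<.005); P=C[m];print('bracket',P.min(0).round(4),P.max(0).round(4))
print(telemetry.get_obs()['ee_pos'])
E
```

```text
saddle [ 0.5668 -0.0883  0.084 ]
solerearL [0.5318 0.0989 0.012 ]
solerearR [0.5974 0.1017 0.012 ]
solefrontR [ 0.5964 -0.1159  0.012 ]
griphandle [0.5621 0.1471 0.127 ]
ring [ 0.5626 -0.199   0.101 ]
saddle pts 144 [ 0.5453 -0.1111  0.0801] [ 0.5832 -0.0716  0.0879] [ 0.5664 -0.0902  0.0851]
sole 1064 [0.5756 0.0255 0.014 ] [564.5 -10.8] [ 67.2 221. ] 0.37405043840408325 0.01437940551011424
bracket [ 0.5298 -0.2405  0.0961] [ 0.6138 -0.1715  0.106 ]
[ 0.56516732 -0.01959064  0.03024229]
```

```bash
python3 -m inch '[[0,0,0.002,0,0,0,1],[0,0,0.0035,0,0,0,1],[-0.005,0,0.0035,0,0,0,1],[-0.013,0,0.0035,0,0,0,1],[-0.023,0,0.0035,0,0,0,1],[-0.033,0,0.0035,0,0,0,1],[-0.043,0,0.0035,0,0,0,1],[-0.053,0,0.0035,0,0,0,1],[-0.063,0,0.0035,0,0,0,1],[-0.071,-0.001,0.0035,0,0,0,1],[-0.078,-0.001,0.0035,0,0,0,1],[-0.078,-0.001,0.0035,0,0,0,1]]'
python3 -m inch '[[-0.007,0,0,0,0,0,1],[-0.014,0,0,0,0,0,1],[-0.02,0,0,0,0,0,1],[-0.025,0,0,0,0,0,1],[-0.029,0,0,0,0,0,1],[-0.029,0,0,0,0,0,1],[-0.029,0,0,0,0,0,1]]'
python3 - <<'E'
from h import *
for n in("scene","top"):
    p,d,i=cam(n); np.savez(n+"3.npz",p=p,d=d)
    C=cloud(i,d)
    m=(C[...,1]>-.25)&(C[...,1]<.05)&(C[...,0]>.51)&(C[...,0]<.63)&(C[...,2]>.004)&(C[...,2]<.015)
    P=C[m]; r=cv2.minAreaRect((P[:,:2]*1000).astype(np.float32)); print('sole',len(P),np.round(r[0],1),np.round(r[1],1),r[2], np.median(P[:,2]))
    if n=="scene": save("s3.png",cv2.resize(p[110:290,120:370],None,fx=3.2,fy=3.2,interpolation=cv2.INTER_CUBIC))
print(telemetry.get_obs()['ee_pos'],telemetry.get_obs()['wrist_force'])
E
```

```text
time: 6.83
ee_pos: [0.5641, -0.0993, 0.0268]
tcp_rot: [180.0, 0.0, 89.9]
wrist_force: [-0.2, -0.9, -9.6]
opening: 0.0448
time: 7.42
ee_pos: [0.5641, -0.1269, 0.0267]
tcp_rot: [-180.0, -0.0, 90.0]
wrist_force: [0.4, -0.3, -9.7]
opening: 0.0447
sole 1024 [573.  -98.8] [115.3 292.8] 1.7768570184707642 0.011652852355156174
sole 596 [570.1 -19.1] [135.  120.6] 88.28846740722656 0.010736056970340413
[ 0.56419854 -0.12660966  0.02677603] [-0.84268667  0.35613063 -9.6126867 ]
```

View pics/s3.png

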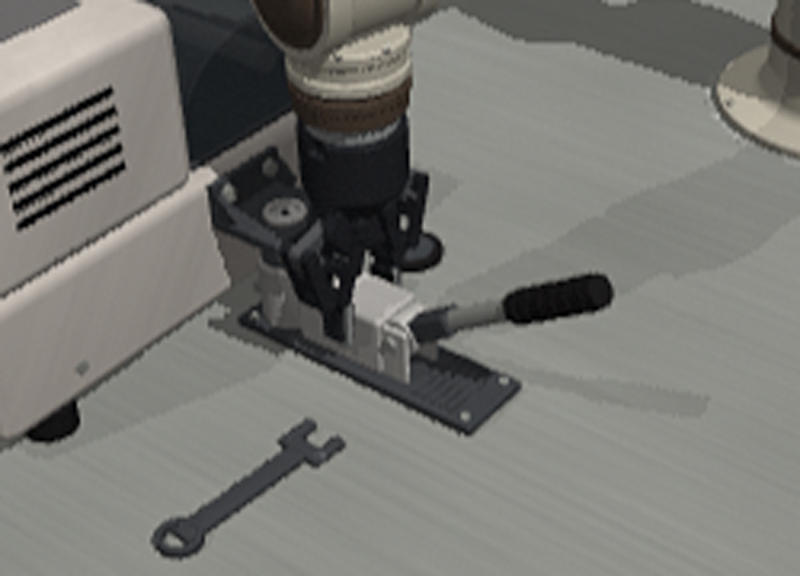

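The saddle's cylinder is now below the bracket ring (285,210 in the crop) and there is no contact force. Next I lower it to the bench.

```bash
python3 -m inch '[[0,0,0.001,0,0,0,1],[0,0,0.002,0,0,0,1],[0,0,0.003,0,0,0,1],[0,0,0.003,0,0,0,1]]'; python3 -m inch '[[0,0,0.0005,0,0,0,1],[0,0,0.001,0,0,0,1],[0,0,0.001,0,0,0,1]]'
```

```text
time: 7.85
ee_pos: [0.5643, -0.1266, 0.0246]
tcp_rot: [180.0, -0.0, 90.0]
wrist_force: [-3.5, 1.0, -0.8]
opening: 0.0451
time: 8.1
ee_pos: [0.5643, -0.1266, 0.0245]
tcp_rot: [179.9, -0.0, 90.0]
wrist_force: [-8.6, 2.5, 7.4]
opening: 0.0447
```

```bash
python3 -m inch '[[0,0,-0.001,0,0,0,0.9],[0,0,-0.001,0,0,0,0.4],[0,0,-0.001,0,0,0,0],[0,0,-0.001,0,0,0,0],[0,0,-0.001,0,0,0,0],[0,0,-0.001,0,0,0,0],[0,0,-0.001,0,0,0,0],[0,0,-0.001,0,0,0,0]]'
python3 -m inch '[[0,0,-0.01,0,0,0,0],[0,0,-0.03,0,0,0,0],[0,0,-0.06,0,0,0,0],[0,0,-0.1,0,0,0,0],[0,0,-0.14,0,0,0,0],[0,0,-0.17,0,0,0,0],[0,0,-0.17,0,0,0,0]]'
python3 -m inch '[[0.02,0,0,0,0,0,1],[0.05,0,0,0,0,0,1],[0.08,0,0,0,0,0,1],[0.11,0,0,0,0,0,1],[0.14,0,0,0,0,0,1],[0.16,0,0,0,0,0,1],[0.166,0,0,0,0,0,1],[0.166,0,0,0,0,0,1],[0.166,0,0,0,0,0,1]]' 40
python3 - <<'E'
from h import *
for n in("scene","top"):
    p,d,i=cam(n); np.savez(n+"4.npz",p=p,d=d)
    C=cloud(i,d)
    if n=="scene":
        a=p[90:280,130:390]
        m=(C[...,1]>-.24)&(C[...,1]<.02)&(C[...,0]>.52)&(C[...,0]<.61)&(C[...,2]>.005)&(C[...,2]<.015)
        P=C[m]; r=cv2.minAreaRect((P[:,:2]*1000).astype(np.float32)); print('sole',len(P),np.round(r[0],1),np.round(r[1],1),r[2], np.median(P[:,2]))
    else: b=p[150:270,190:390]
a=cv2.resize(a,(520,380)); b=cv2.resize(b,(520,312)); 
save("m4.png",cv2.resize(np.vstack([a,b]),(450,600)))
print(telemetry.get_obs()['ee_pos'],telemetry.get_obs()['wrist_force'],telemetry.get_obs()['opening'])
E
```

```text
time: 8.77
ee_pos: [0.5642, -0.1268, 0.0238]
tcp_rot: [180.0, 0.0, 90.0]
wrist_force: [0.3, -0.4, 0.0]
opening: 0.0855
time: 9.35
ee_pos: [0.566, -0.1272, 0.202]
tcp_rot: [179.4, 0.1, 90.0]
wrist_force: [0.7, -0.2, 0.3]
opening: 0.0852
time: 10.1
ee_pos: [0.5642, 0.0389, 0.1941]
tcp_rot: [180.0, 0.0, 90.0]
wrist_force: [-0.8, -0.2, -0.6]
opening: 0.0002
sole 949 [ 565.2 -118.3] [ 67.4 222.9] 0.7592047452926636 0.00983979687758274
[0.56424333 0.0381019  0.19397914] [ 0.49715494  0.49126861 -0.34351811] -0.00024020283242452524
```

View pics/m4.png

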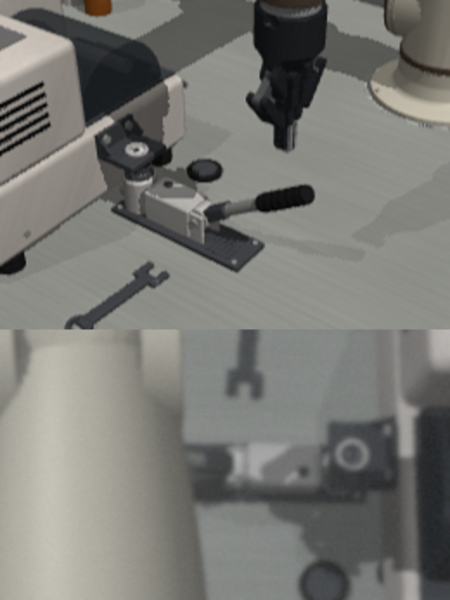

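```bash
python3 -m inch '[[-0.003,0,0.03,0,0,0,1],[-0.006,0,0.05,0,0,0,1],[-0.006,0,0.06,0,0,0,1],[-0.002,0,0.066,0,0,0,1],[0.002,0,0.072,0,0,0,1],[0.005,0,0.078,0,0,0,1],[0.009,0,0.085,0,0,0,1],[0.012,0,0.092,0,0,0,1],[0.015,0,0.098,0,0,0,1]]'
python3 -m inch '[[0.002,0,0.007,0,0,0,1],[0.005,0,0.014,0,0,0,1],[0.0067,0,0.0217,0,0,0,1],[0.008,0,0.028,0,0,0,1],[0.009,0,0.034,0,0,0,1],[0.0098,0,0.0395,0,0,0,1],[0.0098,0,0.0415,0,0,0,1],[0.0098,0,0.0425,0,0,0,1],[0.0098,0,0.0425,0,0,0,1]]'
python3 - <<'E'
from h import *
p,d,i=cam("scene"); np.savez("scene5.npz",p=p,d=d); C=cloud(i,d)
m=(C[...,1]>-.24)&(C[...,1]<.02)&(C[...,0]>.52)&(C[...,0]<.61)&(C[...,2]>.005)&(C[...,2]<.015)
P=C[m]; r=cv2.minAreaRect((P[:,:2]*1000).astype(np.float32)); print('sole',len(P),np.round(r[0],1),np.round(r[1],1),r[2], np.median(P[:,2]))
print(telemetry.get_obs()['ee_pos'],telemetry.get_obs()['wrist_force'])
t=optics.camera_info("top"); print(ray(t,314,210.5,.056), ray(t,314,205.7,.056))
save("s5.png",cv2.resize(p[90:280,130:390],None,fx=2.6,fy=2.6,interpolation=cv2.INTER_CUBIC))
E
```

```text
time: 10.95
ee_pos: [0.5652, 0.0528, 0.0978]
tcp_rot: [179.8, 0.2, 89.9]
wrist_force: [-1.7, -9.7, 7.8]
opening: 0.0001
time: 11.7
ee_pos: [0.5656, 0.0627, 0.0563]
tcp_rot: [179.8, 0.1, 89.9]
wrist_force: [-3.4, -7.5, 15.6]
opening: -0.0003
sole 845 [ 582.8 -112. ] [ 65.6 227.8] 8.852858543395996 0.009828617198423206
[0.56559314 0.06270409 0.05648458] [-3.50239473 -8.00488847 15.06024902]
[ 0.5607654  -0.12749725  0.056     ] [ 0.57239518 -0.12754526  0.056     ]
```

View pics/s5.png

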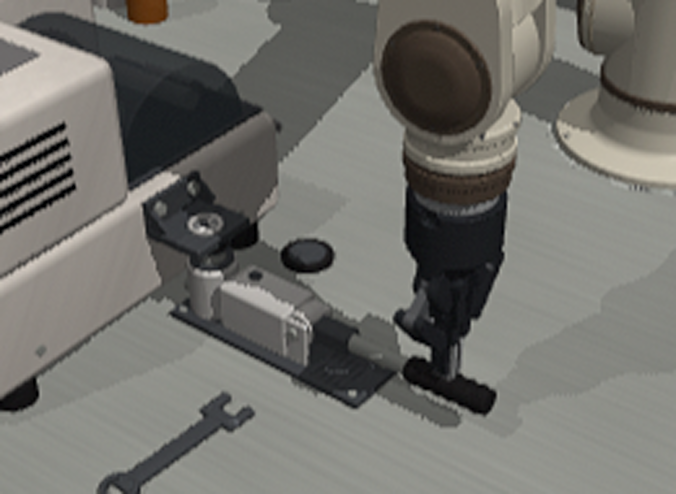

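The first stroke went right down (wrist 15 N). But the push dragged the light jack: its sole is turned about 9° and the saddle is about 9 mm off. I'll lift off, measure again and re-seat it by its block. For pumping I'll then grip the handle instead of pushing on top of it.

```bash
python3 -m inch '[[0,0,-0.02,0,0,0,1],[0,0,-0.06,0,0,0,1],[0,0,-0.1,0,0,0,1],[0,0,-0.14,0,0,0,1],[0,0,-0.16,0,0,0,1],[0,0,-0.16,0,0,0,0.5],[0,0,-0.16,0,0,0,0]]'
cat >> h.py <<'E'
def sole(C,x=(.5,.66),y=(-.24,.05)):
    m=(C[...,1]>y[0])&(C[...,1]<y[1])&(C[...,0]>x[0])&(C[...,0]<x[1])&(C[...,2]>.0055)&(C[...,2]<.015)
    k=cv2.connectedComponentsWithStats(m.astype(np.uint8)); l=1+np.argmax(k[2][1:,4]); P=C[k[1]==l]
    r=cv2.minAreaRect((P[:,:2]*1000).astype(np.float32)); a=r[2] if r[2]<45 else r[2]-90
    print('sole',len(P),np.round(r[0],1),np.round(r[1],1),round(r[2],2),'z',np.median(P[:,2]).round(4))
    h=np.radians(90+a); u=np.array([np.cos(h),np.sin(h)]); c=np.array(r[0])
    print(' heading',round(90+a,2),'grip',(c-8*u).round(1),'saddle',(c-80*u).round(1))
E
python3 - <<'E'
from h import *
im=[]
for n in("scene","top"):
    p,d,i=cam(n); C=cloud(i,d); sole(C); np.savez(n+"6.npz",p=p,d=d)
    X,Y,Z=C[...,0],C[...,1],C[...,2]
    m=(abs(X-.57)<.05)&(Y>-.165)&(Y<-.05)&(abs(Z-.057)<.004)&(p.mean(-1)>100)
    r=cv2.minAreaRect((C[m][:,:2]*1000).astype(np.float32)); print(n,'block',m.sum(),r)
    m=(X<.6)&(X>.53)&(Y>-.25)&(Y<-.15)&(abs(Z-.102)<.01); print('bracket z',np.median(Z[m]))
    im.append(cv2.resize(p[90:280,130:390] if n=="scene" else p[150:270,190:390],(390,285)))
save("m6.png",np.hstack(im)); print(telemetry.get_obs()['ee_pos'],telemetry.get_obs()['wrist_force'])
i=optics.camera_info("scene");C=cloud(i,np.load("scene0.npz")['d']);X,Y,Z=C[...,0],C[...,1],C[...,2];m=(X<.6)&(X>.53)&(Y>-.25)&(Y<-.15)&(abs(Z-.102)<.01); print('bracket z0',np.median(Z[m]))
E
```

```text
time: 12.33
ee_pos: [0.5651, 0.064, 0.2156]
tcp_rot: [179.8, -0.0, 90.0]
wrist_force: [-0.2, -0.2, -0.9]
opening: 0.0234
sole 945 [ 562.2 -116.2] [222.4  68.7] 88.56 z 0.0099
 heading 88.56 grip [ 562.  -124.2] saddle [ 560.2 -196.2]
scene block 390 ((564.0226440429688, -119.91085815429688), (89.92131805419922, 44.84831237792969), 89.7597427368164)
bracket z 0.10188893028258988
sole 644 [ 541.8 -113.9] [220.4  38.1] 83.99 z 0.0096
 heading 83.99 grip [ 540.9 -121.8] saddle [ 533.4 -193.5]
top block 588 ((563.3818359375, -117.6654052734375), (94.9229965209961, 44.76276397705078), 88.83235168457031)
bracket z 0.10147148441440479
[0.5640918  0.06389714 0.21280163] [-0.37039727 -0.34439888 -0.1694936 ]
bracket z0 0.10191125022470154
```

View pics/m6.png

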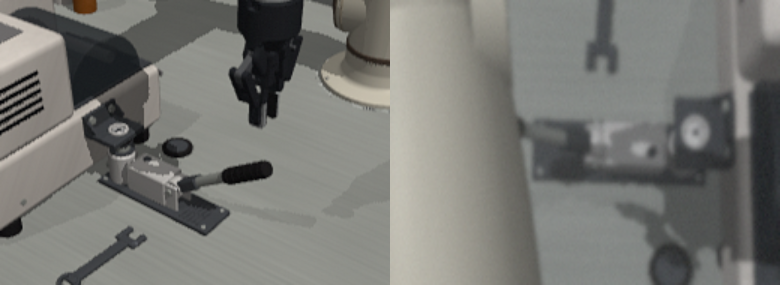

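The jack turns out not to be rotated: the low rect fit was contaminated by the handle. With the tool clear, the two views give a heading of 88.6–89.8° and the saddle at about (0.562,-0.196), 3 mm from the lift point. I'll go on pumping with less outward drag.

```bash
python3 -m inch '[[-0.015,0,0.03,0,0,0,1],[-0.028,0,0.06,0,0,0,1],[-0.028,0,0.07,0,0,0,1],[-0.024,0,0.08,0,0,0,1],[-0.019,0,0.092,0,0,0,1],[-0.014,0,0.104,0,0,0,1],[-0.009,0,0.117,0,0,0,1],[-0.006,0,0.130,0,0,0,1],[-0.004,0,0.142,0,0,0,1],[-0.003,0,0.152,0,0,0,1],[-0.003,0,0.158,0,0,0,1],[-0.003,0,0.160,0,0,0,1]]'
python3 -m inch '[[0,0,0,0,0,0,1],[0,0,-0.03,0,0,0,1],[-0.005,0,-0.065,0,0,0,1],[-0.015,0,-0.1,0,0,0,1],[-0.023,0,-0.1,0,0,0,1],[-0.023,0,-0.1,0,0,0,1]]'
python3 - <<'E'
from h import *
p,d,i=cam("scene"); C=cloud(i,d); sole(C,y=(-.24,.005)); 
X,Y,Z=C[...,0],C[...,1],C[...,2]
m=(X<.6)&(X>.53)&(Y>-.25)&(Y<-.15)&(abs(Z-.105)<.013); print('bracket z',np.median(Z[m])); print(telemetry.get_obs()['ee_pos'],telemetry.get_obs()['wrist_force'])
E
```

```text
time: 13.43
ee_pos: [0.5655, 0.0642, 0.0558]
tcp_rot: [179.8, -0.2, 90.1]
wrist_force: [-4.6, 8.6, 21.0]
opening: -0.0001
time: 13.93
ee_pos: [0.5657, 0.0382, 0.1562]
tcp_rot: [179.7, -0.0, 90.0]
wrist_force: [0.2, -0.8, -0.5]
opening: -0.0001
sole 940 [ 563.  -116.8] [220.7  67.5] 89.2 z 0.0098
 heading 89.2 grip [ 562.8 -124.8] saddle [ 561.8 -196.8]
bracket z 0.1068734267827629
[0.56484635 0.03851724 0.15420041] [-0.92855805  0.40106293 -0.3610119 ]
```

```bash
python3 -m inch '[[0,0,0.01,0,0,0,1],[0.004,0,0.02,0,0,0,1],[0.009,0,0.032,0,0,0,1],[0.015,0,0.044,0,0,0,1],[0.020,0,0.057,0,0,0,1],[0.024,0,0.07,0,0,0,1],[0.026,0,0.082,0,0,0,1],[0.027,0,0.092,0,0,0,1],[0.027,0,0.098,0,0,0,1],[0.027,0,0.100,0,0,0,1],[0.027,0,0.100,0,0,0,1]]'
python3 -m inch '[[0,0,0,0,0,0,1],[0,0,-0.03,0,0,0,1],[-0.005,0,-0.065,0,0,0,1],[-0.015,0,-0.1,0,0,0,1],[-0.025,0,-0.1,0,0,0,1],[-0.025,0,-0.1,0,0,0,1]]'
python3 -m inch '[[0,0,0.01,0,0,0,1],[0.004,0,0.02,0,0,0,1],[0.009,0,0.032,0,0,0,1],[0.015,0,0.044,0,0,0,1],[0.020,0,0.057,0,0,0,1],[0.024,0,0.07,0,0,0,1],[0.026,0,0.082,0,0,0,1],[0.027,0,0.092,0,0,0,1],[0.027,0,0.098,0,0,0,1],[0.027,0,0.100,0,0,0,1],[0.027,0,0.100,0,0,0,1]]'
python3 - <<'E'
from h import *
p,d,i=cam("scene"); C=cloud(i,d); sole(C,y=(-.24,.005)); 
X,Y,Z=C[...,0],C[...,1],C[...,2]
m=(X<.6)&(X>.53)&(Y>-.25)&(Y<-.15)&(abs(Z-.112)<.015); print('bracket z',np.median(Z[m])); print(telemetry.get_obs()['ee_pos'],telemetry.get_obs()['wrist_force'])
E
```

```text
time: 14.9
ee_pos: [0.5651, 0.0679, 0.0551]
tcp_rot: [179.8, -0.3, 90.1]
wrist_force: [-4.4, 9.5, 26.3]
opening: 0.0001
time: 15.4
ee_pos: [0.5646, 0.0396, 0.1534]
tcp_rot: [179.9, 0.0, 90.0]
wrist_force: [-0.1, -0.3, -1.5]
opening: -0.0001
time: 16.32
ee_pos: [0.5646, 0.0698, 0.0547]
tcp_rot: [179.8, -0.2, 90.1]
wrist_force: [-6.2, 8.5, 30.4]
opening: -0.0001
sole 826 [ 570.2 -117.9] [ 56.  223.4] 0.77 z 0.0097
 heading 90.77 grip [ 570.3 -125.9] saddle [ 571.3 -197.9]
bracket z 0.11726345883450728
[0.5645584  0.06974158 0.05481398] [-6.00050068  8.35821217 28.8025841 ]
```

```bash
python3 -m inch '[[0,0,0,0,0,0,1],[0,0,0,0,0,0,1],[0,0,0,0,0,0,1],[0,0,0,0,0,0,1],[0,0,0,0,0,0,1],[0,0,0,0,0,0,1]]'
python3 - <<'E'
from h import *
p,d,i=cam("scene"); C=cloud(i,d); X,Y,Z=C[...,0],C[...,1],C[...,2]
m=(X<.6)&(X>.53)&(Y>-.25)&(Y<-.15)&(abs(Z-.112)<.015); print('bracket z',np.median(Z[m]))
for a,b in((-.05,-.03),(-.03,-.01)):
    m=(X<.6)&(X>.575)&(Y>a)&(Y<b)&(Z<.03)&(Z>.004); print('sole z',a,np.median(Z[m]))
m=(X<.62)&(X>.575)&(Y<-.12)&(Y>-.22)&(Z<.016)&(Z>.0055); print('sole z front',np.median(Z[m]))
save("s7.png",cv2.resize(p[90:300,90:390],None,fx=2.6,fy=2.6,interpolation=cv2.INTER_CUBIC))
E
```

```text
time: 16.87
ee_pos: [0.5645, 0.0697, 0.0548]
tcp_rot: [179.8, -0.2, 90.1]
wrist_force: [-6.1, 7.9, 29.2]
opening: 0.0004
bracket z 0.1173121650014971
sole z -0.05 0.009392267549253264
sole z -0.03 0.009500424232136429
sole z front 0.009457484563790808
```

View pics/s7.png

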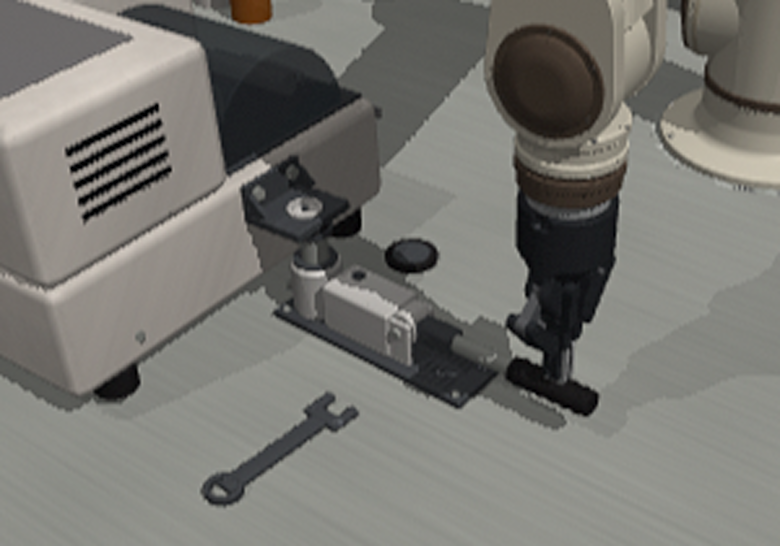

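The ram is extended under the ring (305,208), the near foot (118,385) is off the bench, and the handle is pressed level. The damper (412,254) and spanner have not been disturbed.

```bash
python3 -c "
from workcell import order; print(order.job_done())"
```

```text
the job is handed in; nothing more can be done
None
```

I set the jack under the edger's lift point, pumped four strokes, and handed the job in at about 17 s with the handle held right down.

**Last checks before hand-in:**
- **Clearance:** the bracket rose 15.4 mm, which puts the near feet about 13 mm up (10 mm needed). I worked this out from the 0.86 ratio; the feet themselves were not measured.
- **Jack flat:** the sole height reads the same, within 0.1 mm, at its front and rear.
- **Saddle position:** estimated within about 3 mm of the lift point. This comes from the sole's position, because the saddle is hidden under the bracket.
- **Handle:** the fingers press down with about 29 N, and the fingertip height puts the handle at its lower stop.
- **Bystanders:** the damper and spanner look undisturbed in the last picture; I did not measure them again.
- **Robot on edger:** the arm and gripper stayed clear of the edger in every picture.

**Readings that disagreed:**
- After the first stroke, a sole fit suggested the jack had turned about 9°. A second measurement with the tool clear gave 88.6–89.8°, close to the intended 90°, so I did not re-seat it.
- The final sole fit was partly hidden by other parts and put the saddle at x = 0.571 m. I put that down to the hidden part, because the two earlier clear views gave 0.560 to 0.562 m.

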